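# Release the log blank's clamp with the push rod

## Task

Take the blue-handled push rod from the tool rack and push it down through the slot in the cover of the clamp that holds the bark-covered log, until the red catch tab under the slot is fully down and the jaw has backed off. Then hang the rod back, upright, in the free hole of the rack. Leave the catch of the other clamp, which holds the carved leaf panel, alone.

Things in the scene. Friction and masses are not known exactly. Their poses are not given: they have to be found in the camera images.
- rod_grip (a point): middle of the push rod's round blue handle, the point to grip: diameter 28 mm, 90 mm long (45 mm above and below), upright; z axis up along the rod. The rod starts hanging in one of the three rack holes; a gouge and a rasp with shorter, pale wooden handles hang in the others, tops 176 mm above the table: lift the rod's tip over them
- rod: the push rod, 176 mm long, about 0.2 kg; origin at the lower tip of its steel shank, 131 mm below the handle's middle, z up along the rod. Shank diameter 10 mm, 80 mm long; then a brass collar, diameter 52 mm, 6 mm thick, that rests on the rack's board; then the blue handle
- rack: fixed plywood tool rack; origin on the table under its centre, y along its row of holes, x across. Board 90 x 280 mm, 18 mm thick, top 110 mm above the table, on two end legs; three square through holes of 30 mm at y = -80, 0, +80 mm, x = 0. A hanging tool's handle middle is 161 mm above the table. Only the rod's own hole is free once it is out
- slot_log (a point): slot centre, on the cover's top face (100 mm above the table), of the fixed grey clamp (270 x 120 mm) holding the bark-covered log (diameter 90 mm, 130 mm high, 144 mm from here to -x). Slot 32 mm along x, 70 mm along y; z up. The red tab, 50 x 64 mm, lies centred below, its top 35 mm under the cover's top when up. A like clamp holds the leaf panel; they may swap places
- catch_log (a joint): travel of the red catch tab of the log's clamp, m: 0 up (clamped), 0.018 fully down (jaw backed off 18 mm). It resists with about 5 N, slides straight down and stays where it is left; there is no spring
- catch_panel (a joint): the same for the other clamp, which holds the flat panel with a carved leaf on a red field; it must stay up, at 0
Not all that is in view belongs to the job. Of the things that look like the rod, the largest one is meant.

How it is judged:
On the way:
1. the red tab of the log's clamp is pushed down at least 13 mm by the rod standing in its slot (value of joint catch_log above 0.013 m and horizontal distance between rod_grip and slot_log below 0.05 m and z of rod_grip in the frame of slot_log below 0.095 m), for 0.1 s.
At the end, for the whole second after the job is handed in: The log clamp's tab stays down at least 13 mm of its 18 mm, the panel clamp's tab is up (under 4 mm), and the rod hangs at rest in a hole of the rack: upright within 11 degrees, its handle's middle within 12 mm of the hanging height (value of joint catch_log above 0.013 m and value of joint catch_panel below 0.004 m and z of rod_grip in the frame of rack between 0.149 and 0.173 m and x of rod_grip in the frame of rack between -0.03 and 0.03 m and y of rod_grip in the frame of rack between -0.12 and 0.12 m and angle between rod_grip's own z axis and vertical below 0.2 rad and linear speed of rod below 0.03 m/s); the robot touches nothing.
It fails at once if the catch of the leaf panel's clamp is pressed (over 4 mm) (value of joint catch_panel above 0.004 m).
It also fails if it takes over 58 s, if anything falls off the work surface, if the arm or the gripper's body presses on something with over 40 N, if the wrist force passes 120 N, or if a joint passes its speed limit or range.

## Robot

A 7-joint arm with a two-finger parallel gripper is mounted at the origin on the work surface. World frame = base frame: x ahead of the robot, y to its left, z up, the work surface at z = 0. Lengths are in m, angles in rad, forces in N, time in s.
With the tool pointing down it reaches from about 0.4 to 0.85 m from the base axis. Payload 10.4 kg.
Tool frame: the origin (TCP) lies midway between the tips of the shut fingers; the grasp point (between the pads) lies 19 mm behind it; y points along the fingers, x is the direction in which the jaws open and shut, and the axes are right-handed (so a half turn about y gives the same grasp; the last joint's range is limited). The gripper opens to 87 mm and grips with 3 to 60 N. Pads are 19 mm wide; open, the fingers measure 117 mm over their backs; the gripper's body (75 mm by 190 mm) begins 51 mm behind the grasp point.
Start: joints at [1.116, 0.332, -0.065, 1.46, 0.022, 1.35, -0.088], TCP at [0.262, -0.568, 0.223] pointing down, gripper open.
Joint ranges: [-2.6, 2.6], [-0.5, 2.12], [-1.47, 1.34], [0.16, 2.42], [-1.27, 4.41], [0.06, 2.06], [-2.6, 2.6]. Speed limits (rad/s): [2.22, 2.22, 2.79, 2.79, 3.14, 3.14, 3.14].

## Interface

Orientations are given as a unit quaternion [x, y, z, w].
In Python, from bench import * gives the robot as it stands.
- The arm moves only by the tool jog_arm, never from a script. Its argument "commands" is a list of rows, each an object with "translation": the shift along the world's x, y, z in mm, a list of three; "twist": the turn about the world's z in rad. A call has 1 to 20 rows; each row shifts and turns the commanded pose from where the row before left it; what a row does not reach is not made up. A row lasts 1/10 s, in which the tool goes at most 50 mm and 8.59 degrees, less where a joint would pass 70% of its speed; a pose out of reach is approached as far as the arm can. A call is refused whole if a number of a shift passes 50 or a number of a turn 0.15, either way. A call with a gripper value outside its range is refused whole. "grip" is the closure, from 0 (fully open) to 1 (shut), set as the call begins (left out, the last holds). The fingers move at their own pace and stop on an object; "grip_force" is the grip in N (left out, the last holds). Time passes only in rows, so rows that do not move let the fingers close. It gives the time, the measured TCP pose, the force and the opening at its end, in the units of the state.
- read_state(): the state, without advancing time (a new reading comes with each control period).
- camera(name): name is "side" or "top"; returns a dict with "img" (400x640x3 uint8, red, green, blue), "fx", "fy", "cx", "cy" (pixels), "dist" ([k1, k2, p1, p2, k3] as OpenCV has them; the pictures are not rectified), "cam_to_world" (4x4, takes a point from camera to world coordinates). Camera axes: x right, y down, z forward; pixel columns grow to the right and rows downward; lengths in m; the calibration is good to about 2 mm. A picture is of the moment at which its call begins. There is no depth.
- close_job(): hands the job in, once; it reports no verdict.
The state is a dict: "time": time; "joint_positions": joint angles; "joint_vel": joint speeds; "joint_torque": joint torques, N m; "ee_pos": TCP position; "eef_rot": TCP orientation; "ft_force": force on the tool from outside, world axes, zero at the start; "torque": the same for the moment, N m; "width": finger opening in m.
Only numpy, scipy, OpenCV 4.12 (cv2) and the standard library are available. Lean on these libraries where they do the work, as an engineer would, in place of code of your own. Each camera call takes 0.05 s, during which the arm holds its last target.

## Working session

There is one attempt and no reset: what is moved stays moved. The work goes in short steps, Python scripts to look and compute and a tool call to move; the robot and the scene stay as the last step left them, time stands still between calls to the robot, and variables do not carry over. Pictures are saved under pics/ and viewed, and the job is handed in when it is done.

Besides the shell and the picture viewer there is one more tool, called after "Request:" as name(argument=value, ...) on one line, values as JSON. jog_arm: Moves the arm, as the interface text tells. Its arguments: {"type":"object","properties":{"commands":{"type":"array"},"grip":{"type":"number"},"grip_force":{"type":"number"}},"required":["commands"]}

```bash
mkdir -p pics; ls; python3 - <<'E'
from bench import *
import cv2
s=read_state();print(s)
for n in("side","top"):
    c=camera(n);cv2.imwrite(f"pics/{n}0.png",c["img"][:,:,::-1])
    print(n,c["fx"],c["fy"],c["cx"],c["cy"],c["dist"],c["cam_to_world"])
E
```

```text
pics
{'time': 0.0, 'joint_positions': array([ 1.11642849,  0.33287099, -0.06471522,  1.4608792 ,  0.02164066,
        1.34988555, -0.08852778]), 'joint_vel': array([ 1.14519610e-03,  1.00920766e-03,  6.79632518e-04,  5.36928743e-05,
        1.83827233e-04,  3.10817878e-04, -3.04309253e-04]), 'joint_torque': array([-9.48494267e-05, -6.23249316e+01,  2.43053329e-02, -3.89891768e+01,
       -6.13532471e-02,  3.97602143e-02,  1.56516517e-04]), 'ee_pos': array([ 0.26139224, -0.56732426,  0.22178419]), 'eef_rot': array([-0.59527402,  0.38170148, -0.38086579,  0.59572986]), 'ft_force': array([-0.72951694,  0.29452521,  0.29819445]), 'torque': array([ 0.0200273 , -0.04694367, -0.01369946]), 'width': 0.08678950923037243}
side 400.954547342191 400.954547342191 323.00085765867055 196.39338337233102 [-0.10455726  0.          0.          0.          0.        ] [[-0.99967644 -0.0251844   0.00357125  0.51256244]
 [-0.01620695  0.52243125 -0.85252737  0.77899729]
 [ 0.01960465 -0.85230941 -0.52267038  0.5705874 ]
 [ 0.          0.          0.          1.        ]]
top 379.2763910638367 379.2763910638367 314.4606601605392 196.33463926337444 [-0.04239089  0.          0.          0.          0.        ] [[ 0.01238118 -0.99638691  0.08402275  0.45749539]
 [-0.99970476 -0.01409161 -0.01979434  0.03871501]
 [ 0.02090684 -0.08375287 -0.99626721  0.87454283]
 [ 0.          0.          0.          1.        ]]
```

View pics/side0.png

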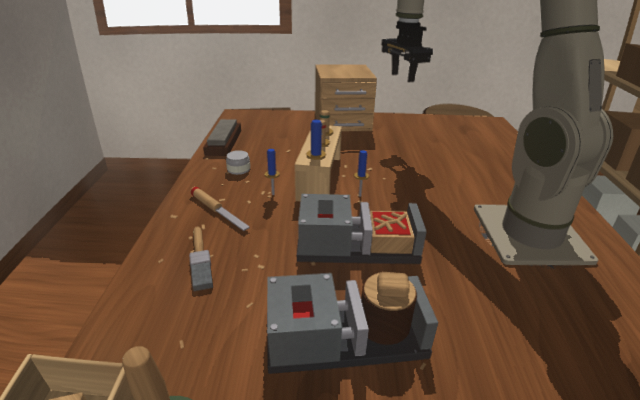

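View pics/top0.png

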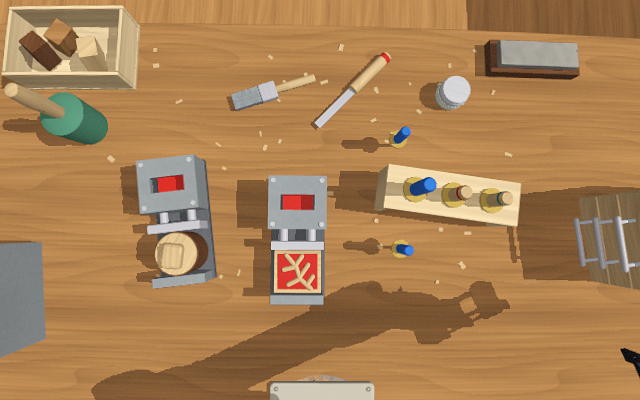

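The top view shows the rod in the rack at about (420,187). The log clamp's slot is at (168,184) and the panel clamp's slot at (297,202). Small decoy rods stand at (401,136) and (402,249). I'll zoom in to measure.

```bash
cat > h.py <<'E'
import numpy as np,cv2
from bench import *
def ray(c,uv):
    K=np.array([[c["fx"],0,c["cx"]],[0,c["fy"],c["cy"]],[0,0,1]])
    p=cv2.undistortPoints(np.array(uv,float).reshape(-1,1,2),K,np.array(c["dist"],float)).reshape(-1,2)
    T=np.array(c["cam_to_world"]);d=np.c_[p,np.ones(len(p))]@T[:3,:3].T
    return T[:3,3],d
def atz(c,uv,z):
    o,d=ray(c,uv);return o+d*((z-o[2])/d[:,2])[:,None]
def proj(c,P):
    K=np.array([[c["fx"],0,c["cx"]],[0,c["fy"],c["cy"]],[0,0,1]])
    W=np.linalg.inv(np.array(c["cam_to_world"]))
    return cv2.projectPoints(np.array(P,float).reshape(-1,1,3),cv2.Rodrigues(W[:3,:3])[0],W[:3,3],K,np.array(c["dist"],float))[0].reshape(-1,2)
def crop(c,n,x0,y0,w,h,s):
    cv2.imwrite(f"pics/{n}.png",cv2.resize(c["img"][y0:y0+h,x0:x0+w,::-1],None,fx=s,fy=s,interpolation=cv2.INTER_CUBIC))
E
python3 - <<'E'
from h import *
c=camera("top");crop(c,"t1",370,150,160,85,5);crop(c,"t2",125,145,100,75,8)
c=camera("side");crop(c,"s1",285,105,70,100,6);crop(c,"s2",260,265,100,75,8)
E
```

```text
(no output)
```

View pics/t1.png

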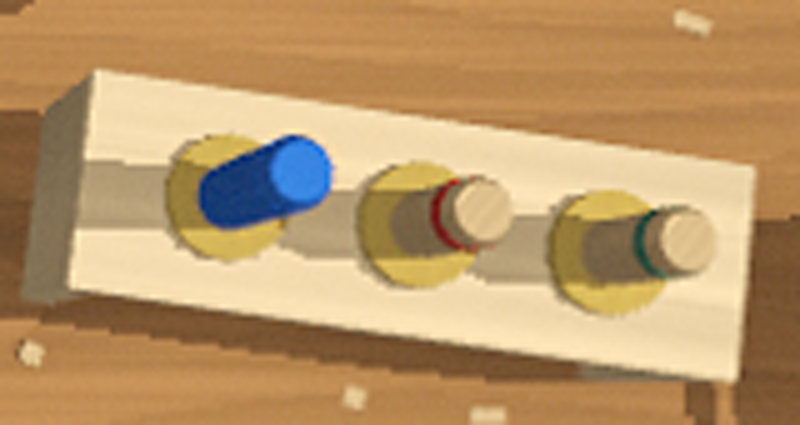

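View pics/t2.png

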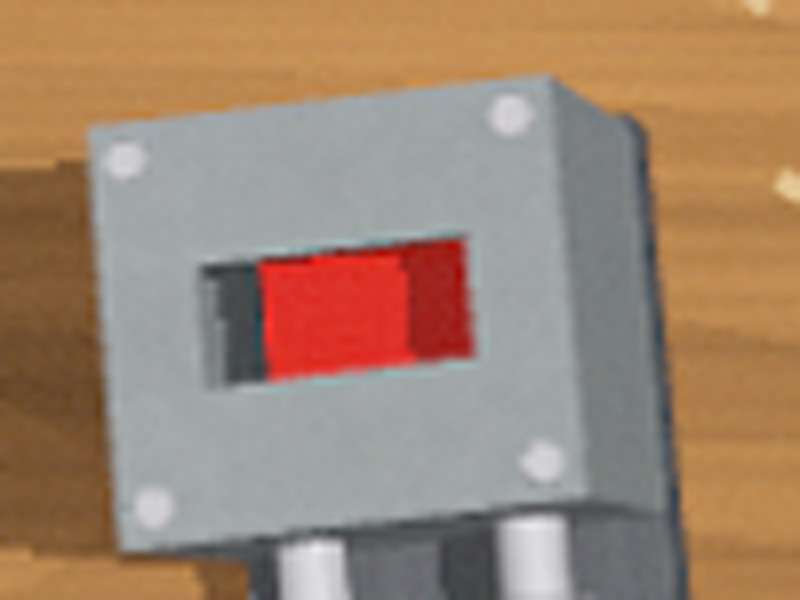

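View pics/s1.png

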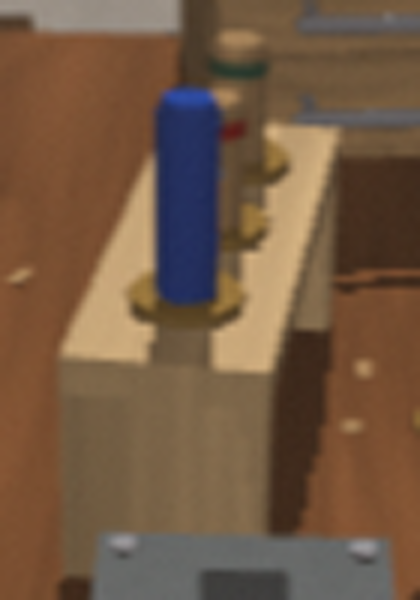

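View pics/s2.png

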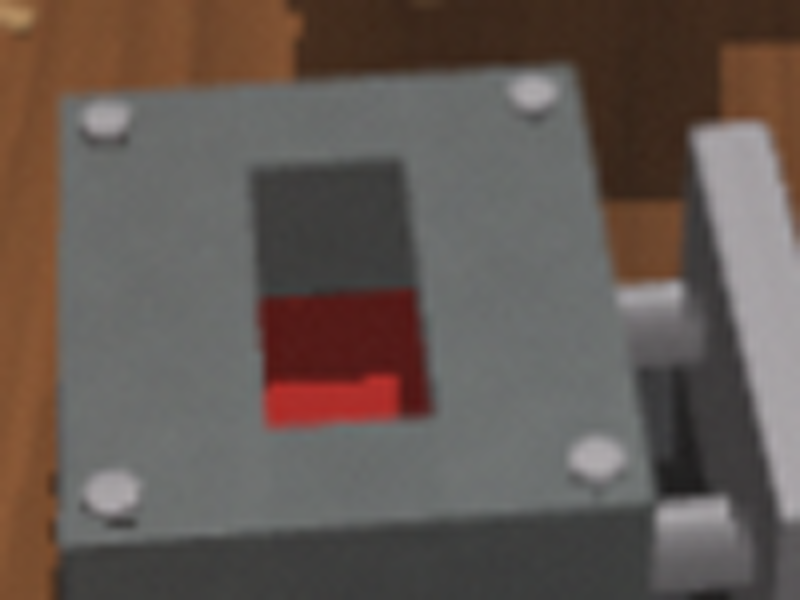

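```bash
cat >> h.py <<'E'
def un(p,x0,y0,s): return (np.array(p,float)+.5)/s-.5+[x0,y0]
E
python3 - <<'E'
from h import *
np.set_printoptions(precision=4,suppress=True)
t=camera("top");s=camera("side")
b=atz(t,un([(97,70),(755,167),(738,381),(70,289)],370,150,5),.11);print("board",b,b.mean(0))
print([np.linalg.norm(b[i]-b[i-1]) for i in range(4)])
e=b[0]+b[3]-b[1]-b[2];yaw=np.arctan2(-e[0],e[1]);print("rackyaw",yaw)
ctr=b.mean(0);u=e/np.linalg.norm(e);print("hole+80",ctr+.08*u)
print("handle top",atz(t,un([(302,171)],370,150,5),.206),"collar",atz(t,un([(228,198)],370,150,5),.116))
print("side: handle top",atz(s,un([(190,96)],285,105,6),.206),"collar",atz(s,un([(186,298)],285,105,6),.116))
a=atz(t,un([(200,265),(466,235),(476,357),(210,387)],125,145,8),.1);print("slot top",a,a.mean(0))
print([np.linalg.norm(a[i]-a[i-1]) for i in range(4)])
e=a[0]+a[3]-a[1]-a[2];print("yaw",np.arctan2(-e[0],e[1]))
a=atz(s,un([(250,168),(402,158),(435,415),(267,428)],260,265,8),.1);print("slot side",a,a.mean(0))
from scipy.spatial.transform import Rotation as R
print(R.from_quat(read_state()["eef_rot"]).as_matrix())
# gouge etc tops
print("pale tops",atz(t,un([(483,210),(688,241)],370,150,5),.176))
E
```

```text
board [[ 0.5915 -0.1285  0.11  ]
 [ 0.5559 -0.405   0.11  ]
 [ 0.467  -0.3947  0.11  ]
 [ 0.5014 -0.1171  0.11  ]] [ 0.5289 -0.2613  0.11  ]
[np.float64(0.0907941834330922), np.float64(0.2787334000535803), np.float64(0.0894605257807642), np.float64(0.279811415558809)]
rackyaw -0.1257594134048347
hole+80 [ 0.539 -0.182  0.11 ]
handle top [[ 0.5394 -0.1815  0.206 ]] collar [[ 0.5389 -0.1805  0.116 ]]
side: handle top [[ 0.538  -0.1812  0.206 ]] collar [[ 0.5385 -0.1727  0.116 ]]
slot top [[0.5565 0.363  0.1   ]
 [0.5652 0.2946 0.1   ]
 [0.5337 0.2907 0.1   ]
 [0.5251 0.3588 0.1   ]] [0.5451 0.3268 0.1   ]
[np.float64(0.03171459663014176), np.float64(0.06891530264476148), np.float64(0.031706141425297235), np.float64(0.06867330820239335)]
yaw 0.1265560506463953
slot side [[0.5643 0.2956 0.1   ]
 [0.5331 0.2914 0.1   ]
 [0.5239 0.3606 0.1   ]
 [0.5555 0.365  0.1   ]] [0.5442 0.3282 0.1   ]
[[ 0.4185 -0.0002  0.9082]
 [-0.9082  0.0004  0.4185]
 [-0.0004 -1.     -0.    ]]
pale tops [[ 0.5294 -0.2603  0.176 ]
 [ 0.5188 -0.3394  0.176 ]]
```

Measurements from both cameras agree: the rod is at (0.539, -0.1815) and the log slot at (0.545, 0.3275), yaw 0.127. The rod's top is at 0.206. I'll turn the jaws across the rack and move above the rod.

Request:
jog_arm(commands=[{"translation": [0,0,30],"twist": 0},{"translation": [17.4,24.1,0],"twist": 0.0634},{"translation": [17.4,24.1,0],"twist": 0.0634},{"translation": [17.4,24.1,0],"twist": 0.0634},{"translation": [17.4,24.1,0],"twist": 0.0634},{"translation": [17.4,24.1,0],"twist": 0.0634},{"translation": [17.4,24.1,0],"twist": 0.0634},{"translation": [17.4,24.1,0],"twist": 0.0634},{"translation": [17.4,24.1,0],"twist": 0.0634},{"translation": [17.4,24.1,0],"twist": 0.0634},{"translation": [17.4,24.1,0],"twist": 0.0634},{"translation": [17.4,24.1,0],"twist": 0.0634},{"translation": [17.4,24.1,0],"twist": 0.0634},{"translation": [17.4,24.1,0],"twist": 0.0634},{"translation": [17.4,24.1,0],"twist": 0.0634},{"translation": [17.4,24.1,0],"twist": 0.0634},{"translation": [17.4,24.1,0],"twist": 0.0634},{"translation": [0,0,0],"twist": 0},{"translation": [0,0,0],"twist": 0}], grip=0, grip_force=40)

```text
time: 2.2
ee_pos: [0.5404, -0.1807, 0.2524]
eef_rot: [-0.706, 0.043, -0.043, 0.706]
ft_force: [-0.5, 0.1, 1.0]
width: 0.0868
```

```bash
python3 - <<'E'
from h import *
from scipy.spatial.transform import Rotation as R
s=read_state();print(s["time"],s["ee_pos"],s["joint_positions"].round(2),s["ft_force"]);print(R.from_quat(s["eef_rot"]).as_matrix().round(3))
c=camera("side");cv2.imwrite("pics/s3.png",c["img"][:,:,::-1])
E
```

```text
2.2 [ 0.54043259 -0.18068258  0.25235401] [ 0.65  0.23 -0.48  1.55  0.11  1.39  0.04] [-0.52874444  0.14015472  0.97132175]
[[ 0.993 -0.     0.122]
 [-0.122  0.     0.993]
 [-0.    -1.     0.   ]]
```

View pics/s3.png

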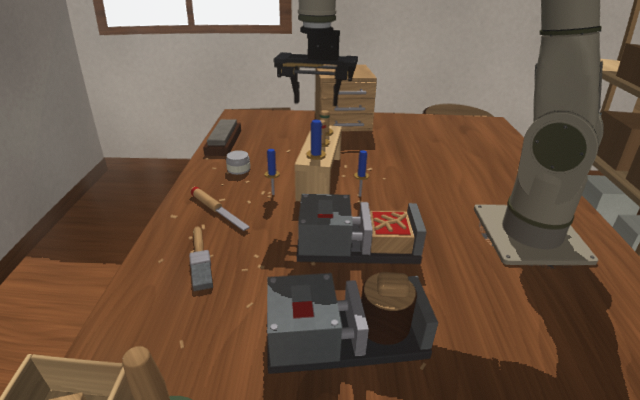

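The gripper is centred above the rod, with fingers at about (295–340, 95) over the handle at (316,135). Next I descend and grip.

Request:
jog_arm(commands=[{"translation": [-1.5,-0.8,-18],"twist": 0},{"translation": [0,0,-18],"twist": 0},{"translation": [0,0,-18],"twist": 0},{"translation": [0,0,-18],"twist": 0},{"translation": [0,0,-18],"twist": 0},{"translation": [0,0,-18],"twist": 0},{"translation": [0,0,0],"twist": 0},{"translation": [0,0,0],"twist": 0}])

```text
time: 3.05
ee_pos: [0.5382, -0.1836, 0.145]
eef_rot: [0.706, -0.045, 0.044, -0.706]
ft_force: [0.0, -0.6, -0.1]
width: 0.0869
```

Request:
jog_arm(commands=[{"translation": [0,0,0],"twist": 0},{"translation": [0,0,0],"twist": 0},{"translation": [0,0,0],"twist": 0},{"translation": [0,0,0],"twist": 0},{"translation": [0,0,0],"twist": 0},{"translation": [0,0,0],"twist": 0},{"translation": [0,0,0],"twist": 0},{"translation": [0,0,0],"twist": 0}], grip=1, grip_force=40)

```text
time: 3.85
ee_pos: [0.5385, -0.1828, 0.1446]
eef_rot: [-0.706, 0.044, -0.044, 0.706]
ft_force: [0.7, 0.0, -0.5]
width: 0.0316
```

Request:
jog_arm(commands=[{"translation": [0,0,0],"twist": 0},{"translation": [0,0,0],"twist": 0},{"translation": [0,0,0],"twist": 0},{"translation": [0,0,0],"twist": 0}])

```text
time: 4.25
ee_pos: [0.5385, -0.1828, 0.1445]
eef_rot: [-0.706, 0.044, -0.044, 0.706]
ft_force: [-0.2, 0.9, -1.4]
width: 0.0273
```

Request:
jog_arm(commands=[{"translation": [0,0,10],"twist": 0},{"translation": [0,0,15],"twist": 0},{"translation": [0,0,15],"twist": 0},{"translation": [0,0,20],"twist": 0},{"translation": [0,0,20],"twist": 0},{"translation": [0,0,20],"twist": 0},{"translation": [0,0,20],"twist": 0},{"translation": [0,0,20],"twist": 0},{"translation": [0,0,20],"twist": 0},{"translation": [0,0,0],"twist": 0},{"translation": [0,0,0],"twist": 0}])

```text
time: 5.35
ee_pos: [0.5386, -0.1828, 0.305]
eef_rot: [0.706, -0.044, 0.044, -0.706]
ft_force: [-0.0, -0.9, -3.0]
width: 0.0269
```

```bash
python3 - <<'E'
from h import *
s=read_state();print(s["time"],s["ee_pos"],s["width"],s["ft_force"])
c=camera("side");cv2.imwrite("pics/s4.png",c["img"][:,:,::-1])
E
```

```text
5.35 [ 0.53855467 -0.18279659  0.30496232] 0.026922871197432592 [-0.04428197 -0.9105808  -3.01401129]
```

View pics/s4.png

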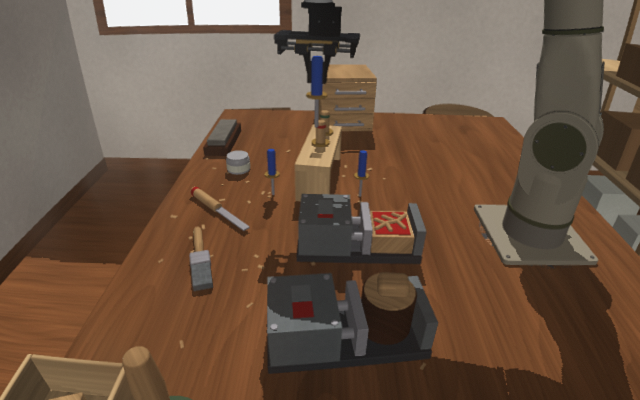

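The rod is lifted clear of the rack, with its handle at (317,75). The tip is at about 0.19 m. Next I carry it over the log clamp's slot.

Request:
jog_arm(commands=[{"translation": [0.5,10,0],"twist": 0},{"translation": [0.5,20,0],"twist": 0},{"translation": [0.5,30,0],"twist": 0},{"translation": [0.5,30,0],"twist": 0},{"translation": [0.5,30,0],"twist": 0},{"translation": [0.5,30,0],"twist": 0},{"translation": [0.5,30,0],"twist": 0},{"translation": [0.5,30,0],"twist": 0},{"translation": [0.5,30,0],"twist": 0},{"translation": [0.5,30,0],"twist": 0},{"translation": [0.5,30,0],"twist": 0},{"translation": [0.5,30,0],"twist": 0},{"translation": [0.5,30,0],"twist": 0},{"translation": [0,30,0],"twist": 0},{"translation": [0,30,0],"twist": 0},{"translation": [0,30,0],"twist": 0},{"translation": [0,30,0],"twist": 0},{"translation": [0,20,0],"twist": 0},{"translation": [0,9,0],"twist": 0},{"translation": [0,0,0],"twist": 0}])

```text
time: 7.4
ee_pos: [0.544, 0.3275, 0.3038]
eef_rot: [0.706, -0.044, 0.043, -0.706]
ft_force: [0.2, 0.6, -1.8]
width: 0.0273
```

Request:
jog_arm(commands=[{"translation": [0,0,-20],"twist": 0},{"translation": [0,0,-20],"twist": 0},{"translation": [0,0,-20],"twist": 0},{"translation": [0,0,-10],"twist": 0},{"translation": [0,0,0],"twist": 0},{"translation": [0,0,0],"twist": 0}])

```text
time: 8.0
ee_pos: [0.5454, 0.3257, 0.2354]
eef_rot: [-0.706, 0.044, -0.045, 0.706]
ft_force: [-0.1, -0.6, -1.2]
width: 0.027
```

```bash
python3 - <<'E'
from h import *
s=read_state();print(s["time"],s["ee_pos"],s["width"],s["ft_force"])
c=camera("side");crop(c,"s5",230,170,200,190,4)
p=s["ee_pos"];print(proj(c,[p-[0,0,.1146],p]),un([(0,0)],230,170,4))
c=camera("top");crop(c,"t5",100,90,200,150,4)
E
```

```text
8.0 [0.54540253 0.32570448 0.23541019] 0.02704638630394159 [-0.1224682  -0.59705948 -1.20137801]
[[301.01146307 289.80343312]
 [300.14723756 230.63980209]] [[229.625 169.625]]
```

View pics/s5.png

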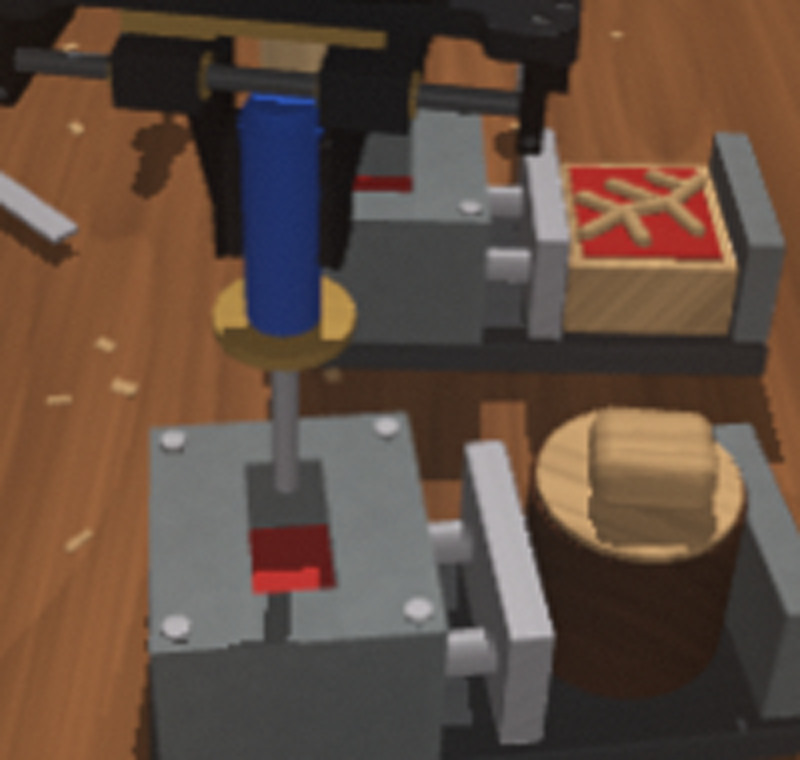

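View pics/t5.png

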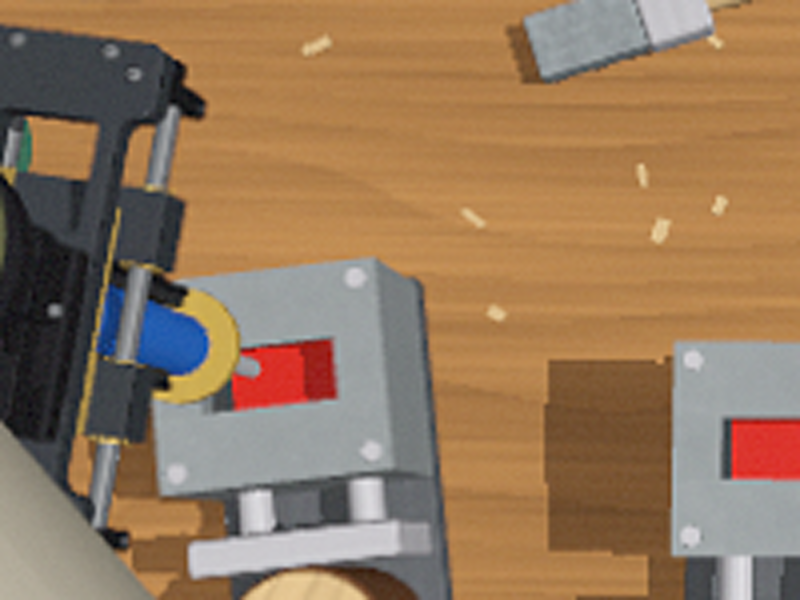

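The tip is at side pixel (301,292), close to the predicted (301,290), and sits over the slot. I'll lower it.

Request:
jog_arm(commands=[{"translation": [0,0,-10],"twist": 0},{"translation": [0,0,-10],"twist": 0},{"translation": [0,0,-10],"twist": 0},{"translation": [0,0,-10],"twist": 0},{"translation": [0,0,-8],"twist": 0},{"translation": [0,0,-4],"twist": 0},{"translation": [0,0,0],"twist": 0}])

```text
time: 8.8
ee_pos: [0.5448, 0.326, 0.1819]
eef_rot: [0.706, -0.044, 0.044, -0.706]
ft_force: [0.2, 0.5, -1.5]
width: 0.0272
```

Request:
jog_arm(commands=[{"translation": [0,0,-4],"twist": 0},{"translation": [0,0,-4],"twist": 0},{"translation": [0,0,-4],"twist": 0},{"translation": [0,0,-3],"twist": 0},{"translation": [0,0,0],"twist": 0}])

```text
time: 9.3
ee_pos: [0.5451, 0.3262, 0.1673]
eef_rot: [-0.706, 0.044, -0.044, 0.706]
ft_force: [1.4, 0.3, -0.7]
width: 0.0269
```

Request:
jog_arm(commands=[{"translation": [0,0,-2],"twist": 0},{"translation": [0,0,-2],"twist": 0},{"translation": [0,0,-1],"twist": 0},{"translation": [0,0,0],"twist": 0}])

```text
time: 9.7
ee_pos: [0.5451, 0.3262, 0.1624]
eef_rot: [-0.706, 0.044, -0.044, 0.706]
ft_force: [0.7, 0.4, 0.9]
width: 0.0272
```

```bash
python3 - <<'E'
from h import *
s=read_state();print(s["time"],s["ee_pos"],s["width"],s["ft_force"])
c=camera("side");crop(c,"s6",230,170,200,190,4)
c=camera("top");crop(c,"t6",100,90,200,150,4)
E
```

```text
9.7 [0.54505977 0.32615531 0.16241053] 0.0271879391268924 [0.72284878 0.41165473 0.89339058]
```

View pics/s6.png

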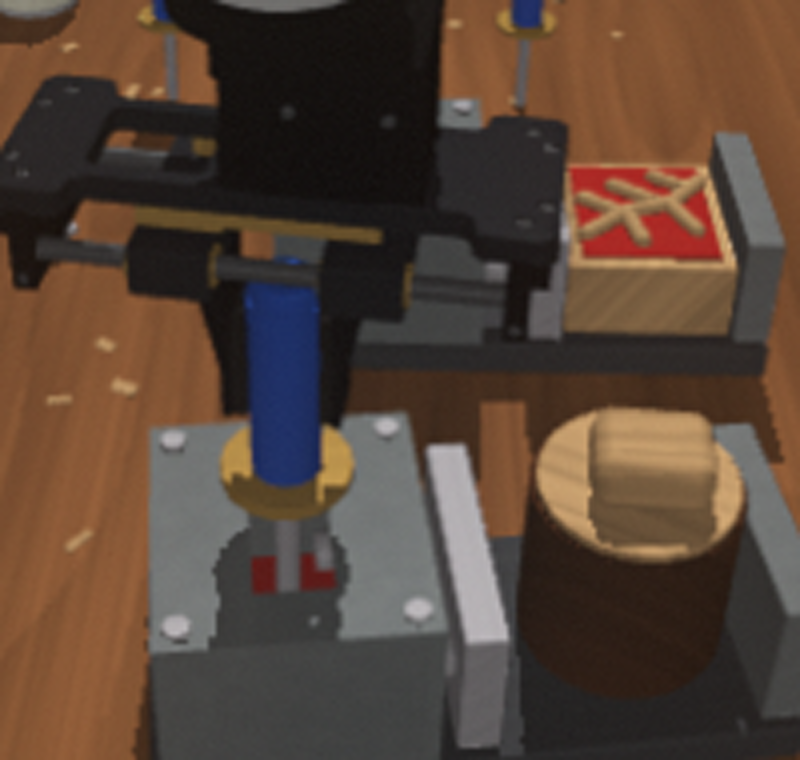

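View pics/t6.png

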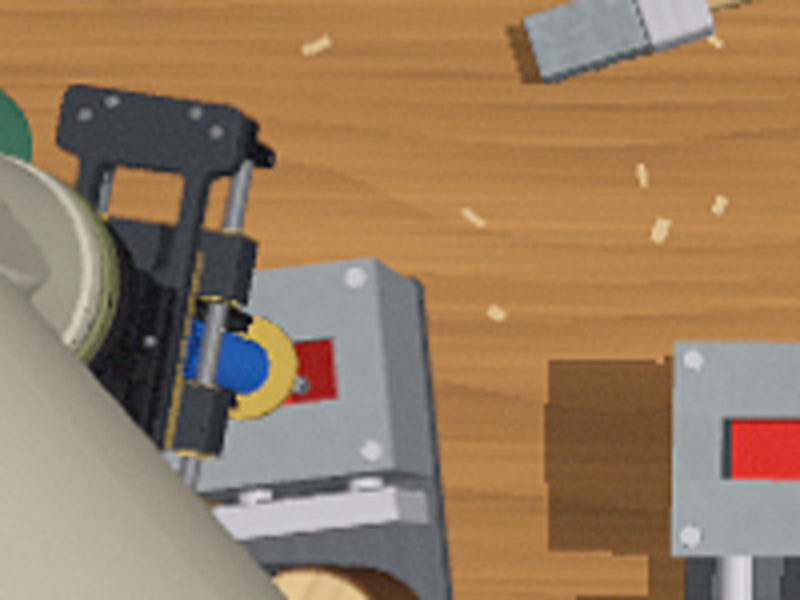

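The jaw has already moved off the log: its left edge shifted from about x=465 to 428 in the crop. I'll press gently to the stop.

Request:
jog_arm(commands=[{"translation": [0,0,-1],"twist": 0},{"translation": [0,0,-1],"twist": 0},{"translation": [0,0,0],"twist": 0}])

```text
time: 10.1
ee_pos: [0.5452, 0.3264, 0.1614]
eef_rot: [-0.706, 0.044, -0.044, 0.706]
ft_force: [0.0, -0.3, 7.1]
width: 0.0272
```

Request:
jog_arm(commands=[{"translation": [0,0,-1],"twist": 0},{"translation": [0,0,0],"twist": 0}])

```text
time: 10.3
ee_pos: [0.5453, 0.3266, 0.1613]
eef_rot: [-0.705, 0.043, -0.045, 0.706]
ft_force: [-1.8, -0.7, 13.3]
width: 0.0272
```

The position has stopped and the force is rising, so the tab is at its bottom stop. I'll retract and go back above the free hole.

Request:
jog_arm(commands=[{"translation": [0,0,5],"twist": 0},{"translation": [0,0,10],"twist": 0},{"translation": [0,0,15],"twist": 0},{"translation": [0,0,20],"twist": 0},{"translation": [0,0,20],"twist": 0},{"translation": [0,0,20],"twist": 0},{"translation": [0,0,20],"twist": 0},{"translation": [0,0,20],"twist": 0},{"translation": [0,0,13],"twist": 0},{"translation": [0,0,0],"twist": 0}])

```text
time: 11.3
ee_pos: [0.5453, 0.3268, 0.3048]
eef_rot: [-0.705, 0.043, -0.045, 0.706]
ft_force: [0.2, 0.0, -2.6]
width: 0.027
```

Request:
jog_arm(commands=[{"translation": [-0.5,-10,0],"twist": 0},{"translation": [-0.5,-20,0],"twist": 0},{"translation": [-0.5,-30,0],"twist": 0},{"translation": [-0.5,-30,0],"twist": 0},{"translation": [-0.5,-30,0],"twist": 0},{"translation": [-0.5,-30,0],"twist": 0},{"translation": [-0.5,-30,0],"twist": 0},{"translation": [-0.5,-30,0],"twist": 0},{"translation": [-0.5,-30,0],"twist": 0},{"translation": [-0.5,-30,0],"twist": 0},{"translation": [-0.5,-30,0],"twist": 0},{"translation": [-0.5,-30,0],"twist": 0},{"translation": [-0.5,-30,0],"twist": 0},{"translation": [0,-30,0],"twist": 0},{"translation": [0,-30,0],"twist": 0},{"translation": [0,-30,0],"twist": 0},{"translation": [0,-30,0],"twist": 0},{"translation": [0,-20,0],"twist": 0},{"translation": [0,-9,0],"twist": 0},{"translation": [0,0,0],"twist": 0}])

```text
time: 13.3
ee_pos: [0.5377, -0.1841, 0.3016]
eef_rot: [-0.706, 0.045, -0.044, 0.706]
ft_force: [0.5, 1.5, -1.1]
width: 0.0273
```

Request:
jog_arm(commands=[{"translation": [0,0,-20],"twist": 0},{"translation": [0,0,-20],"twist": 0},{"translation": [0,0,-15],"twist": 0},{"translation": [0,0,-5],"twist": 0},{"translation": [0,0,0],"twist": 0},{"translation": [0,0,0],"twist": 0}])

```text
time: 13.9
ee_pos: [0.5389, -0.1826, 0.2434]
eef_rot: [0.706, -0.044, 0.044, -0.706]
ft_force: [0.4, -0.2, -2.1]
width: 0.0274
```

```bash
python3 - <<'E'
from h import *
s=read_state();print(s["time"],s["ee_pos"],s["width"],s["ft_force"])
p=s["ee_pos"]
c=camera("side");crop(c,"s7",250,40,150,150,4);crop(c,"s7b",230,180,210,190,3)
print("side",(proj(c,[p-[0,0,.1146],[.539,-.182,.11]])-[250,40])*4)
c=camera("top");crop(c,"t7",360,120,180,120,4)
print("top",(proj(c,[p-[0,0,.1146],[.539,-.182,.11]])-[360,120])*4)
E
```

```text
13.9 [ 0.53887622 -0.18262076  0.24341405] 0.027393970556163105 [ 0.36512181 -0.21979994 -2.11559789]
side [[262.46819462 432.77652204]
 [261.95657189 459.111727  ]]
top [[232.29122609 274.2361575 ]
 [220.33571106 277.80981507]]
```

View pics/s7.png

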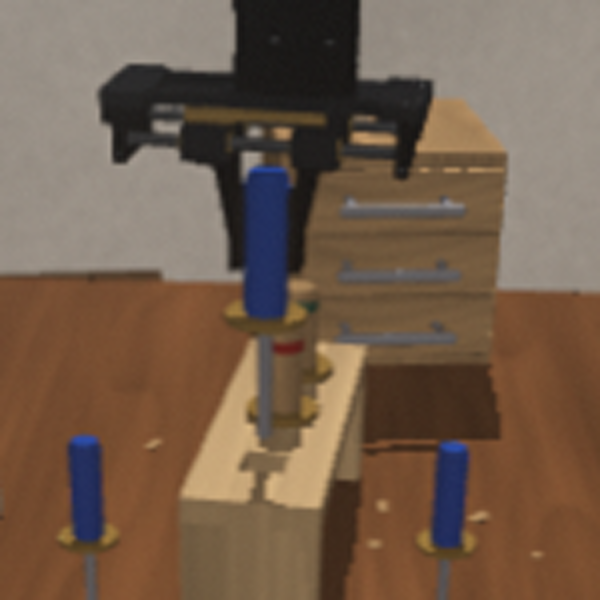

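View pics/s7b.png

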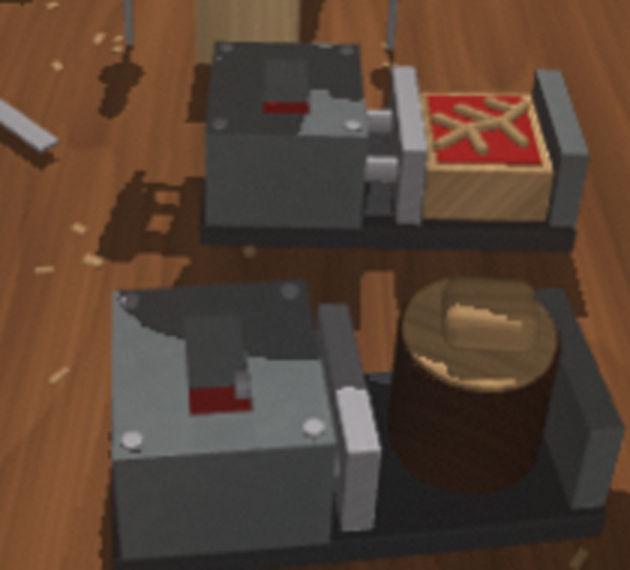

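View pics/t7.png

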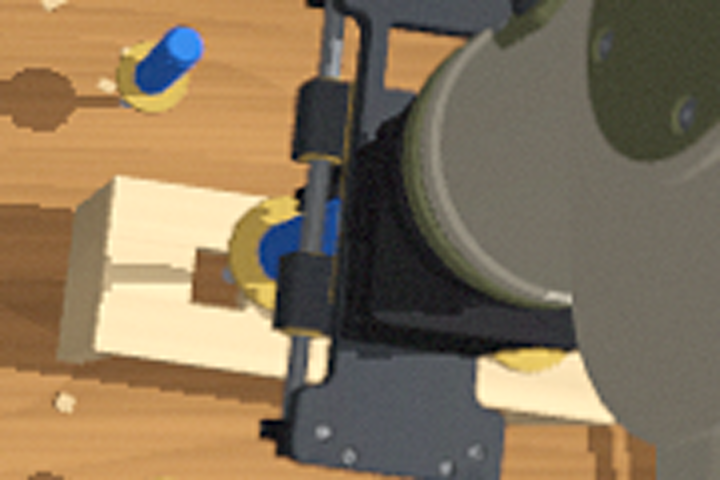

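The rod is centred over the hole: the tip is at (228,275) in the top crop and the hole spans 193–245 there. The log jaw has backed off and the panel's jaw still clamps. I'll lower it.

Request:
jog_arm(commands=[{"translation": [0,-1,-10],"twist": 0},{"translation": [0,0,-10],"twist": 0},{"translation": [0,0,-10],"twist": 0},{"translation": [0,0,-10],"twist": 0},{"translation": [0,0,-10],"twist": 0},{"translation": [0,0,-15],"twist": 0},{"translation": [0,0,-15],"twist": 0},{"translation": [0,0,-8],"twist": 0},{"translation": [0,0,-4],"twist": 0},{"translation": [0,0,0],"twist": 0},{"translation": [0,0,0],"twist": 0}])

```text
time: 15.1
ee_pos: [0.5388, -0.1839, 0.151]
eef_rot: [0.706, -0.044, 0.044, -0.706]
ft_force: [-0.7, -1.3, -1.6]
width: 0.0269
```

Request:
jog_arm(commands=[{"translation": [0,0,-2],"twist": 0},{"translation": [0,0,-2],"twist": 0},{"translation": [0,0,-1],"twist": 0},{"translation": [0,0,0],"twist": 0}])

```text
time: 15.5
ee_pos: [0.5384, -0.1838, 0.1454]
eef_rot: [-0.706, 0.044, -0.044, 0.706]
ft_force: [0.4, -0.9, -1.4]
width: 0.0271
```

Request:
jog_arm(commands=[{"translation": [0,0,-1],"twist": 0},{"translation": [0,0,0],"twist": 0},{"translation": [0,0,0],"twist": 0}])

```text
time: 15.8
ee_pos: [0.5385, -0.1839, 0.1446]
eef_rot: [-0.706, 0.044, -0.044, 0.706]
ft_force: [0.3, 0.1, -1.8]
width: 0.027
```

```bash
python3 - <<'E'
from h import *
s=read_state();print(s["time"],s["ee_pos"],s["width"],s["ft_force"])
c=camera("side");crop(c,"s8",270,90,100,120,5)
E
```

```text
15.8 [ 0.53849297 -0.18385073  0.1445831 ] 0.02701203790625024 [ 0.31423875  0.0705271  -1.76564002]
```

View pics/s8.png

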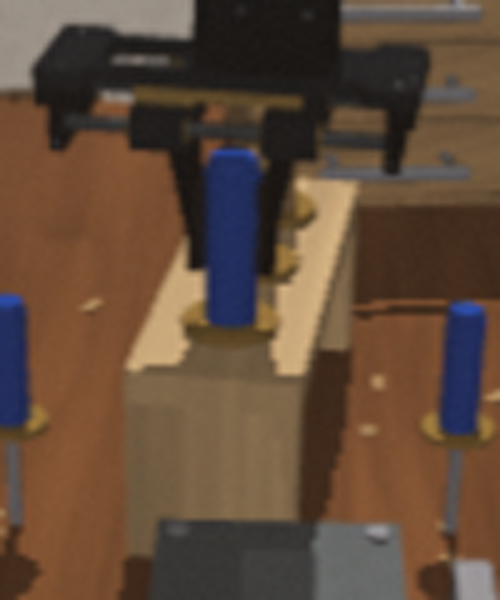

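The collar is just over the board at (230,320) in the crop, and the gripper still carries the rod's weight. I'll lower a bit more until contact.

Request:
jog_arm(commands=[{"translation": [0,0,-1],"twist": 0},{"translation": [0,0,0],"twist": 0}])

```text
time: 16.05
ee_pos: [0.5386, -0.1839, 0.1445]
eef_rot: [0.706, -0.044, 0.044, -0.706]
ft_force: [-3.4, 0.3, 5.7]
width: 0.0272
```

Request:
jog_arm(commands=[{"translation": [0,0,-1],"twist": 0},{"translation": [0,0,0],"twist": 0}])

```text
time: 16.25
ee_pos: [0.5386, -0.1839, 0.1444]
eef_rot: [0.706, -0.044, 0.044, -0.705]
ft_force: [-7.5, 2.7, 15.0]
width: 0.0271
```

The collar is seated. I'll ease off, open, and rise.

Request:
jog_arm(commands=[{"translation": [0,0,1.5],"twist": 0},{"translation": [0,0,0],"twist": 0}])

```text
time: 16.45
ee_pos: [0.5388, -0.1839, 0.1445]
eef_rot: [0.706, -0.044, 0.044, -0.706]
ft_force: [-2.8, 0.1, 4.3]
width: 0.0273
```

Request:
jog_arm(commands=[{"translation": [0,0,0],"twist": 0},{"translation": [0,0,0],"twist": 0},{"translation": [0,0,0],"twist": 0},{"translation": [0,0,0],"twist": 0},{"translation": [0,0,0],"twist": 0},{"translation": [0,0,0],"twist": 0},{"translation": [0,0,0],"twist": 0},{"translation": [0,0,0],"twist": 0},{"translation": [0,0,0],"twist": 0},{"translation": [0,0,0],"twist": 0}], grip=0)

```text
time: 17.45
ee_pos: [0.5385, -0.1839, 0.1441]
eef_rot: [0.706, -0.044, 0.044, -0.706]
ft_force: [0.5, -0.0, 0.7]
width: 0.0863
```

Request:
jog_arm(commands=[{"translation": [0,0,10],"twist": 0},{"translation": [0,0,15],"twist": 0},{"translation": [0,0,20],"twist": 0},{"translation": [0,0,20],"twist": 0},{"translation": [0,0,20],"twist": 0},{"translation": [0,0,20],"twist": 0},{"translation": [0,0,20],"twist": 0},{"translation": [0,0,20],"twist": 0},{"translation": [-10,-20,0],"twist": 0},{"translation": [-20,-40,0],"twist": 0},{"translation": [-20,-40,0],"twist": 0},{"translation": [-20,-40,0],"twist": 0},{"translation": [-20,-40,0],"twist": 0},{"translation": [-10,-20,0],"twist": 0},{"translation": [0,0,0],"twist": 0},{"translation": [0,0,0],"twist": 0}])

```text
time: 19.05
ee_pos: [0.4387, -0.3837, 0.2902]
eef_rot: [0.706, -0.044, 0.045, -0.706]
ft_force: [0.4, 1.3, 0.1]
width: 0.0871
```

```bash
python3 - <<'E'
from h import *
s=read_state();print(s["time"],s["ee_pos"],s["width"],s["ft_force"])
c=camera("side");cv2.imwrite("pics/s9.png",c["img"][:,:,::-1])
c=camera("top");cv2.imwrite("pics/t9.png",c["img"][:,:,::-1]);crop(c,"t9c",370,150,160,85,5)
E
```

```text
19.05 [ 0.43871626 -0.38370811  0.29024349] 0.08710747922584725 [0.42593498 1.2563936  0.1366421 ]
```

View pics/s9.png

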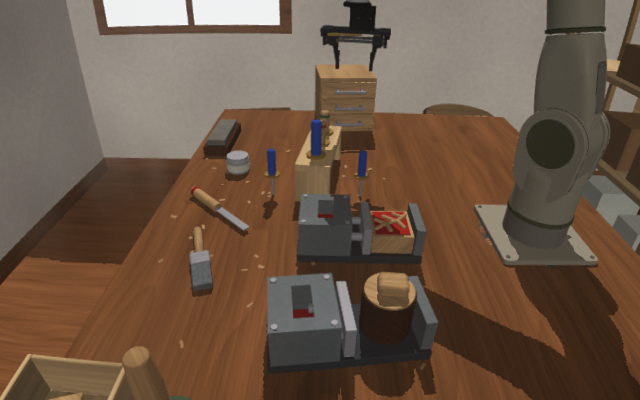

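View pics/t9.png

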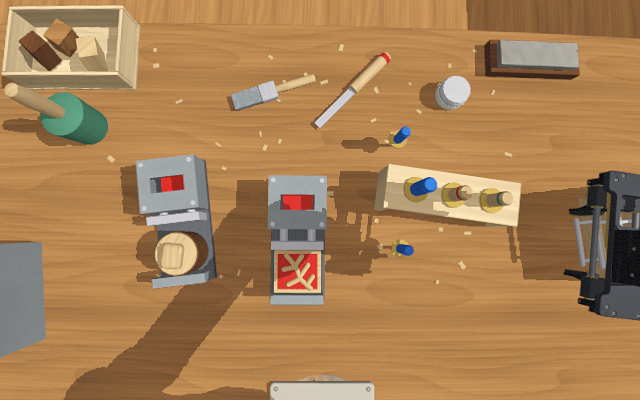

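View pics/t9c.png

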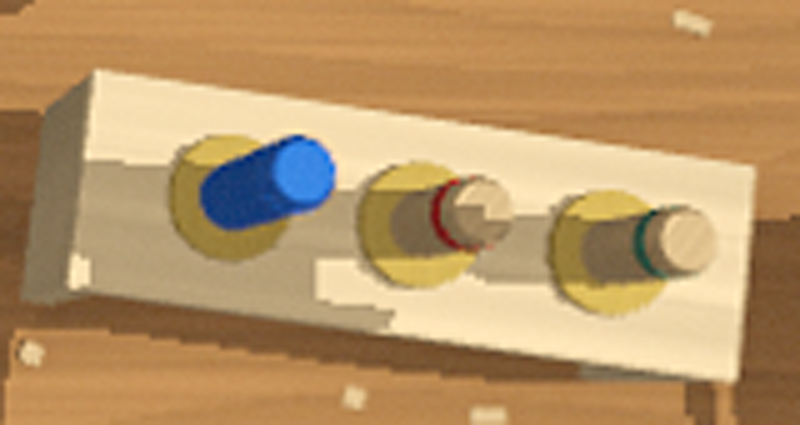

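The rod hangs as it did at first: its top is at (304,170) in the crop, against (302,171) before. The log jaw has backed off, the panel clamp is unchanged, and the gripper is clear. I'll hand in.

```bash
python3 - <<'E'
from bench import *
print(close_job())
E
```

```text
the job is handed in; nothing more can be done
None
```

I took the blue-handled rod from the rack and pushed the log clamp's red tab down to its stop. I then hung the rod back in its own hole and handed in the job after about 19 s. No verdict was reported.

- **Tab:** at the bottom, the tool stopped moving and the force rose to 13 N. The last pictures show the log's jaw backed off. I could not read the tab's travel directly, so it is judged from the stop and the jaw.
- **Panel clamp:** it looks unchanged in the last pictures, with its jaw still closed on the panel.
- **Rod:** it hangs upright, with its collar on the board. In the top view its upper end is within about 1 mm of where it started.
- **Robot:** the gripper is open and clear of everything. The highest force at the end of any move was about 15 N upward, when I seated the collar. No checks failed or disagreed.

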